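# Hold the tilt gauge on its mark on the domed stud

### The job

Pull the tilt gauge straight up out of its charging socket, against the spring catches, and stand the middle of its foot on the round-headed stud, pressing the sprung stud down a little. Keeping it there, rock the gauge sideways until its swinging needle comes to rest over the brass mark on the dial, and hold it so: finish still gripping the gauge, with its foot on the stud and the needle still on the mark, so that the sensor can be calibrated. Leave the other things on the bench where they are.

Things in the scene. Friction and masses are not known exactly. Their poses are not given: they have to be found in the camera images.
- gauge: Tilt gauge, about 0.3 kg, standing in the socket at the start: an aluminium plug foot, a grey round housing with a white dial on both faces, a square black rubber grip on top. Origin: centre of the foot's flat underside. z up, x out of the dial (at the start within 0.4 rad of facing away from the robot), y across the dial. Foot: 60 mm (y) x 24 (x), 31 high, with a groove in each narrow end.
- dial_centre (a point): Centre of the dial and the needle's pivot, 82 mm above the foot's underside, midway in the housing, which is 110 mm across (y, z) and 24 mm thick (x), so its top is 137 mm above the underside. Axes as the gauge.
- gauge_grip (a point): The place to grip: on the gauge's centre line, 160 mm above the foot's underside, in the square rubber grip, which is 28 x 28 mm and reaches from 137 (top of the housing) to 182 mm above the underside. Fingertips must stay above the housing's top. Axes as the gauge.
- needle (a joint): Angle (rad) of the black needle (bob below the pivot, plain tail above) about the gauge's x axis. It hangs freely, swings for about a second and settles plumb: 0 when the gauge is upright, positive when its tip is towards the gauge's +y. If the gauge is rolled by an angle r about its own x axis (right-handed), the needle settles at -r.
- marker (a joint): Angle (rad) of the brass mark on the dial, same zero and sense as the needle. It starts between 0.15 and 0.40 and stays where it is; the needle is on the mark when both angles agree.
- needle_tip (a point): Tip of the needle (its lower, weighted end), 46 mm from the dial's centre (in the middle of the housing's thickness).
- mark_tip (a point): Middle of the brass mark, 46 mm from the dial's centre; the mark is a tab 9 mm wide and 16 mm long (in the middle of the housing's thickness).
- dock: Charging socket: fixed black block 74 (x) x 130 (y) x 34 mm high; origin under its centre. The gauge's foot stands, axes parallel, in a slot 27 x 63 mm, 24 mm deep, floor 10 mm above the bench. Sprung noses in the slot's ends catch the foot's grooves: the pull straight up takes some 8 to 16 N besides the weight, over the first 10 mm; the foot is clear after 24 mm.
- stud_block: The fixed stud block, aluminium, 84 x 84 x 30 mm, with a dark collar and the round-headed stud standing up in its middle; origin under its centre.
- stud_top (a point): Top of the steel stud's domed head (head radius 16 mm), 65 mm above the bench when free. The stud is sprung: it sinks straight down up to 10 mm; about 2 N starts it, then 0.45 N per mm.
- cell: a bare AA battery cell standing on end, 14 mm across, 48 mm tall; origin under its centre
- gamepad: a dark blue game controller lying flat, about 150 x 110 x 45 mm; origin under its centre
- screwdriver: a screwdriver lying on the bench, black handle; origin under its middle, its x axis along it
- beam: a perforated aluminium angle from a robot kit, 160 mm long, 24 mm wide, 24 mm high; origin under its centre, x along it
- wheel: a rubber robot wheel lying flat, 64 mm across, 24 mm high; origin under its centre
- tray: a clear open parts tray with three compartments, 100 x 150 x 35 mm; origin under its centre
Things that resemble listed ones, but are neither listed nor needed, are in the scene too. Leave any purple look-alike of the gauge alone.

How it is judged:
On the way, in this order (a step that is already met when the one before it is completed fails the run):
1. the gauge is pulled clear of the socket and held (height (world z) of gauge above 0.045 m and contact force between the fingers and gauge above 1 N), for 0.2 s.
2. the gauge's foot stands on the stud, held by the fingers (contact force between gauge and stud_block above 1 N and horizontal distance between gauge and stud_top below 0.022 m and contact force between the fingers and gauge above 1 N), for 0.2 s.
At the end, for the whole second after the job is handed in: The fingers still hold the gauge; its foot presses the stud with over 1 N, its middle within 22 mm of the stud's centre in plan, over 45 mm above the bench; the needle's tip is within 4.5 mm of the middle of the mark and at rest (under 0.4 rad/s) (all of step 2 and height (world z) of gauge above 0.045 m and distance between needle_tip and mark_tip below 0.0045 m and velocity of joint needle between -0.4 and 0.4 rad/s); the arm keeps its last pose, push and grip.
It fails at once if another thing on the bench is shifted by more than 30 mm (distance of any of cell, gamepad, screwdriver, beam, wheel, tray from where it was at the start of the episode above 0.03 m).
It also fails if it takes over 45 s, if anything falls off the work surface, if the arm or the gripper's body presses on something with over 40 N, if the wrist force passes 120 N, or if a joint passes its speed limit or range.

### The arm

A 7-joint arm with a two-finger parallel gripper is mounted at the origin on the work surface. World frame = base frame: x ahead of the robot, y to its left, z up, the work surface at z = 0. Lengths are in m, angles in rad, forces in N, time in s.
With the tool pointing down it reaches from about 0.4 to 0.875 m from the base axis. Payload 19.3 kg.
Tool frame: the origin (TCP) lies at the very end of the fingers, on their centre line; the grasp point (between the pads) lies 19 mm behind it; z points along the fingers, y is the direction in which the jaws open and shut (so a half turn about z gives the same grasp; the last joint's range is limited). The gripper opens to 85 mm and grips with 20 to 120 N. Pads are 22 mm wide; open, the fingers measure 114 mm over their backs; the gripper's body (76 mm by 85 mm) begins 54 mm behind the grasp point. The pads swing forward as they close: fully open they stand 13 mm farther back than shut.
Start: joints at [-1.202, 0.521, -0.036, 1.599, 0.021, 1.021, -0.113], TCP at [0.266, 0.566, 0.231] pointing down, gripper open.
Joint ranges: [-2.91, 2.91], [-0.3, 2.13], [-1.5, 1.42], [0.17, 2.43], [-1.26, 4.41], [0.16, 1.93], [-2.52, 2.52]. Speed limits (rad/s): [1.89, 1.89, 2.39, 2.39, 3.01, 3.01, 3.01].

### API

Orientations are given as [roll, pitch, yaw] about the fixed x, y, z axes, in that order (R = Rz(yaw) Ry(pitch) Rx(roll)).
In Python, from workcell import bot, grab_frame, calibration, workorder gives the robot as it stands.
- The arm moves only by the tool move_arm, never from a script. Its arguments are lists of equal length, an entry for each row: "jaw": the closure in counts, from 0 (fully open) to 255 (shut); "dp": the shift along the tool's x, y, z in units of 800 mm (1.0 is 800 mm), a list of three; "rotation": the turn, a rotation vector about the tool's x, y, z in units of pi rad (1.0 is pi rad), a list of three. In form: {"jaw": [jaw, ...], "dp": [[dx, dy, dz], ...], "rotation": [[rx, ry, rz], ...]}. A call has 1 to 10 rows; each row shifts and turns the commanded pose from where the row before left it, along the tool's axes as they then stand; what a row does not reach is not made up. A row lasts 1/8 s, in which the tool goes at most 62.5 mm and 10.7 degrees, less where a joint would pass 70% of its speed; a pose out of reach is approached as far as the arm can. A call with a number of a shift or a turn outside -1 to 1 is refused whole. A call with a gripper value outside its range is refused whole. The fingers move at their own pace and stop on an object; "squeeze" is the grip in N (left out, the last holds). Time passes only in rows, so rows that do not move let the fingers close. It gives the time, the measured TCP pose, the force and the opening at its end, in the units of the state.
- bot.observe(): the state, without advancing time (a new reading comes with each control period).
- grab_frame(name): name is "scene" or "top"; returns the picture (384x512x3 uint8, blue, green, red); there is no depth.
- calibration(name): a dict with "camera_matrix" (3x3 intrinsics, pixels), "T" (4x4, takes a point from camera to world coordinates). Camera axes: x right, y down, z forward; pixel columns grow to the right and rows downward; lengths in m; the calibration is good to about 2 mm. A picture is of the moment at which its call begins. calibration takes no time and is no camera call.
- workorder.job_done(): hands the job in, once; it reports no verdict.
The state is a dict: "clock": time; "qpos": joint angles; "qd": joint speeds; "joint_efforts": joint torques, N m; "position": TCP position; "tool_rot": TCP orientation; "force": force on the tool from outside, world axes, zero at the start; "moment": the same for the moment, N m; "grip_width": finger opening in m.
Only numpy, scipy, OpenCV 4.12 (cv2) and the standard library are available. Lean on these libraries where they do the work, as an engineer would, in place of code of your own. Each camera call takes 0.05 s, during which the arm holds its last target. There are 200 camera calls.

## Working session

There is one attempt and no reset: what is moved stays moved. The work goes in short steps, Python scripts to look and compute and a tool call to move; the robot and the scene stay as the last step left them, time stands still between calls to the robot, and variables do not carry over. Pictures are saved under pics/ and viewed, about 8 in all and at most 12, crops included, and the job is handed in when it is done.

Besides the shell and the picture viewer there is one more tool, called as name(argument=value, ...) on one line, values as JSON. move_arm: Moves the arm, as the interface text tells. Shifts and turns lie within -1 to 1; 1 stands for 800 mm of shift or pi rad of turn. Its arguments: {"type":"object","properties":{"jaw":{"type":"array","items":{"type":"number"}},"dp":{"type":"array","items":{"type":"array","items":{"type":"number","minimum":-1,"maximum":1}}},"rotation":{"type":"array","items":{"type":"array","items":{"type":"number","minimum":-1,"maximum":1}}},"squeeze":{"type":"number"}},"required":["jaw","dp","rotation"]}

```bash
mkdir -p pics; ls; python3 - <<'E'
from workcell import bot, grab_frame, calibration
import cv2,numpy as np
for n in("scene","top"):
    im=grab_frame(n); cv2.imwrite(f"pics/{n}0.png",im); c=calibration(n); print(n,np.round(c["camera_matrix"],1).tolist(),np.round(c["T"],4).tolist())
print(bot.observe())
E
```

```text
pics
scene [[420.0, 0.0, 254.7], [0.0, 420.0, 195.9], [0.0, 0.0, 1.0]] [[0.8004, 0.3369, -0.4959, 1.1543], [0.5995, -0.4593, 0.6555, -0.7539], [-0.0069, -0.8219, -0.5696, 0.7924], [0.0, 0.0, 0.0, 1.0]]
top [[479.6, 0.0, 261.0], [0.0, 479.6, 195.8], [0.0, 0.0, 1.0]] [[0.0519, -0.973, 0.2251, 0.1878], [-0.9986, -0.0511, 0.0095, 0.0006], [0.0023, -0.2252, -0.9743, 1.8468], [0.0, 0.0, 0.0, 1.0]]
{'clock': 0.1, 'qpos': array([-1.20219287,  0.5219735 , -0.0363211 ,  1.59994962,  0.02118799,
        1.02108897, -0.11281583]), 'qd': array([ 0.00023859, -0.00237429,  0.00141823, -0.00158547,  0.00044906,
       -0.0015946 ,  0.00093836]), 'joint_efforts': array([ 3.96085568e-03, -9.28477693e+01,  1.98385611e+00, -3.70532191e+01,
        1.81341113e-02,  5.47249481e-03, -4.31059664e-05]), 'position': array([0.26543803, 0.56550006, 0.23077195]), 'tool_rot': array([-3.14055975e+00,  6.49818116e-05,  2.70275062e+00]), 'force': array([-0.53426677, -0.10890098, -0.50133875]), 'moment': array([ 0.01657933, -0.01257985,  0.08771016]), 'grip_width': 0.08576715117900524}
```

View pics/scene0.png

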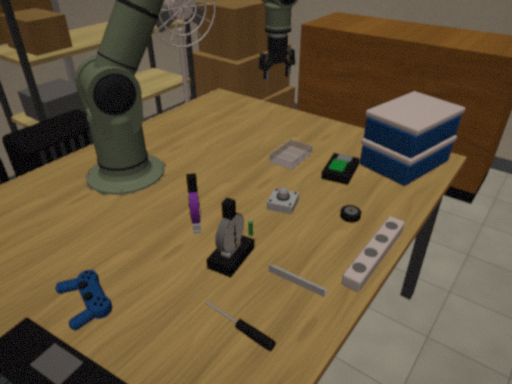

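View pics/top0.png

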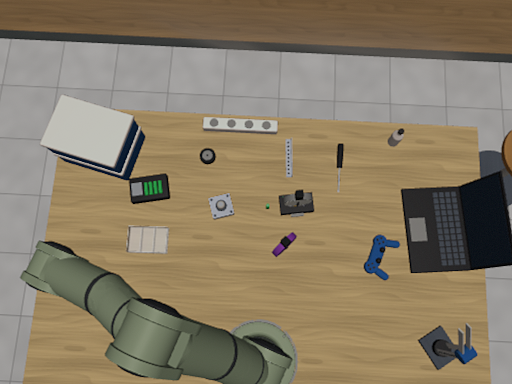

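The gauge stands in the dock at scene (230,235) and top (297,203). The stud is at scene (282,199) and top (221,206). The cell is close to the dock, at scene (250,228). I'll crop both views.

```bash
cat > h.py <<'E'
import cv2,numpy as np
from workcell import bot, grab_frame, calibration
def proj(n,P):
    c=calibration(n);T=np.array(c["T"]);K=np.array(c["camera_matrix"])
    p=(np.atleast_2d(P)-T[:3,3])@T[:3,:3]@K.T; return p[:,:2]/p[:,2:]
def ray(n,uv):
    c=calibration(n);T=np.array(c["T"]);K=np.array(c["camera_matrix"])
    uv=np.atleast_2d(uv); d=np.c_[uv,np.ones(len(uv))]@np.linalg.inv(K).T@T[:3,:3].T; return T[:3,3],d
def plane(n,uv,z):
    o,d=ray(n,uv); return o+d*((z-o[2])/d[:,2])[:,None]
def tri(us,ut):
    (a,d),(b,e)=ray("scene",us),ray("top",ut); d=d[0];e=e[0]
    s=np.linalg.lstsq(np.c_[d,-e],b-a,rcond=None)[0]; p,q=a+d*s[0],b+e*s[1]
    return (p+q)/2,np.linalg.norm(p-q)
E
python3 - <<'E'
from h import *
s=cv2.imread("pics/scene0.png");t=cv2.imread("pics/top0.png")
a=cv2.resize(s[185:285,195:305],None,fx=5,fy=5,interpolation=cv2.INTER_CUBIC)
cv2.imwrite("pics/c1.png",a)
b=cv2.resize(t[180:225,200:325],None,fx=6.4,fy=6.4,interpolation=cv2.INTER_CUBIC)
cv2.imwrite("pics/c2.png",b)
print(plane("top",[[297,203],[221,206]],.034))
E
```

```text
[[ 0.58544749 -0.12234546  0.034     ]
 [ 0.55823331  0.1702445   0.034     ]]
```

View pics/c1.png

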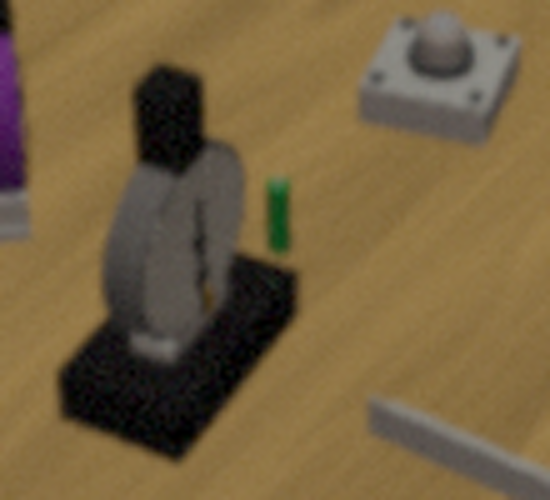

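View pics/c2.png

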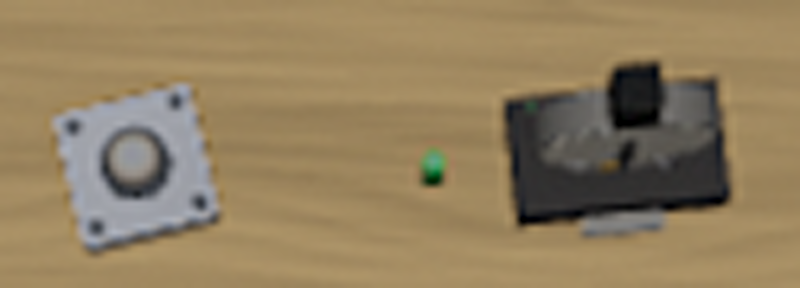

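The dial marks are visible: the brass mark is on the +y side of the needle, at top about (295,206), with the needle at (298,204). Now the gauge's position and yaw, and the stud.

```bash
python3 - <<'E'
from h import *
t=cv2.imread("pics/top0.png"); s=cv2.imread("pics/scene0.png")
C=np.array([[505,100],[716,78],[729,200],[520,223]])/6.4+[200,180]-.42
far=plane("top",C[:2],.034); near=plane("top",C[2:],0)
print("far",far.round(4).tolist(),np.linalg.norm(far[0]-far[1]),"near",near.round(4).tolist(),np.linalg.norm(near[0]-near[1]))
def ax(a,b): d=a-b; return np.arctan2(-d[0],d[1])   # y axis dir -> yaw
p1=ax(far[0],far[1]);p2=ax(near[1],near[0]);print("yaw",p1,p2)
psi=(p1+p2)/2
ctr=(far.mean(0)+near.mean(0))/2; print("ctr",ctr, "depth",np.linalg.norm(far.mean(0)[:2]-near.mean(0)[:2]))
# scene: dock top-face corners (visible): left, bottom, right
S=np.array([[62,378],[178,432],[296,272]])/5+[195,185]-.4
q=plane("scene",S,.034); print("scene corners",q.round(4).tolist(),np.linalg.norm(np.diff(q,axis=0),axis=1), "yaw",ax(q[2],q[1]),"ctr",(q[0]+q[2])/2)
g,e=tri((np.array([169,80])/5+[195,185]-.4),(np.array([636,86])/6.4+[200,180]-.42)); print("griptop",g,e)
hc=plane("top",np.array([[135,158]])/6.4+[200,180]-.42,.055); print("stud",hc, proj("scene",[[hc[0,0],hc[0,1],.065]]), ((proj("scene",[[hc[0,0],hc[0,1],.065]])+.4-[195,185])*5))
k=(np.array([442,14])/5+[195,185]-.4); print("stud scene",plane("scene",k,.065))
E
```

```text
far [[0.6126, -0.0495, 0.034], [0.633, -0.1769, 0.034]] 0.12905199047950833 near [[0.5649, -0.1904, 0.0], [0.5438, -0.063, 0.0]] 0.12912856726674768
yaw 0.15899924102539165 0.16372151587639105
ctr [ 0.58859077 -0.11994369  0.017     ] depth 0.06978807974885508
scene corners [[0.57, -0.1892, 0.034], [0.6436, -0.1836, 0.034], [0.6173, -0.0496, 0.034]] [0.07376924 0.13648272] yaw 0.1933418029379542 ctr [ 0.59366471 -0.119389    0.034     ]
griptop [ 0.58877658 -0.11650314  0.1899936 ] 0.002629476118090361
stud [[0.56061772 0.17000002 0.055     ]] [[281.39917396 187.45603985]] [[433.99586982  14.28019927]]
stud scene [[0.56447937 0.17322313 0.065     ]]
```

move_arm(jaw=[0, 0, 0, 0, 0, 0, 0, 0, 0, 0], dp=[[-0.0456, -0.0376, 0], [-0.0456, -0.0376, 0], [-0.0456, -0.0376, 0], [-0.0456, -0.0376, 0], [-0.0456, -0.0376, 0], [-0.0456, -0.0376, 0], [-0.0456, -0.0376, 0], [-0.0456, -0.0376, 0], [-0.0456, -0.0376, 0], [-0.0456, -0.0376, 0]], rotation=[[0, 0, 0], [0, 0, 0], [0, 0, 0], [0, 0, 0], [0, 0, 0], [0, 0, 0], [0, 0, 0], [0, 0, 0], [0, 0, 0], [0, 0, 0]], squeeze=40)

```text
clock: 1.35
position: [0.4684, 0.137, 0.2313]
tool_rot: [-3.142, -0.0, 2.703]
force: [0.0, 0.7, 0.9]
grip_width: 0.0856
```

move_arm(jaw=[0, 0, 0, 0, 0, 0, 0, 0, 0, 0], dp=[[-0.0456, -0.0376, 0], [-0.0456, -0.0376, 0], [-0.0456, -0.0376, 0], [-0.0456, -0.0376, 0], [-0.0456, -0.0376, 0], [-0.0456, -0.0376, 0], [0, 0, 0], [0, 0, 0], [0, 0, 0], [0, 0, 0]], rotation=[[0, 0, 0], [0, 0, 0], [0, 0, 0], [0, 0, 0], [0, 0, 0], [0, 0, -0.0384], [0, 0, -0.0384], [0, 0, -0.0384], [0, 0, -0.0384], [0, 0, -0.0384]])

```text
clock: 2.6
position: [0.5892, -0.1179, 0.231]
tool_rot: [3.141, -0.001, -2.973]
force: [0.5, 0.6, 0.4]
grip_width: 0.0859
```

```bash
cat > st.py <<'E'
import numpy as np
from scipy.spatial.transform import Rotation as Ro
from workcell import bot
import sys
o=bot.observe(); print({k:np.round(o[k],4).tolist() for k in("clock","position","tool_rot","qpos","force","grip_width")})
R=Ro.from_euler("xyz",o["tool_rot"])
if len(sys.argv)>3:
    d=np.array([float(v) for v in sys.argv[1:4]])-o["position"]
    print("dp",(R.inv().apply(d)/.8).round(4))
if len(sys.argv)>6:
    G=Ro.from_euler("xyz",[float(v) for v in sys.argv[4:7]]); print("rot",((R.inv()*G).as_rotvec()/np.pi).round(4))
E
python3 st.py .589 -.1185 .153 3.14159 0 3.307
```

```text
{'clock': 2.6, 'position': [0.5892, -0.1179, 0.231], 'tool_rot': [3.1414, -0.0006, -2.9734], 'qpos': [0.0773, 0.4837, 0.0309, 1.6683, -0.0172, 0.9904, 1.8531], 'force': [0.4645, 0.5915, 0.4017], 'grip_width': 0.0859}
dp [ 0.0003 -0.0007  0.0975]
rot [ 0.0001 -0.0002  0.0009]
```

move_arm(jaw=[0, 0, 0, 0, 0, 0, 160, 255, 255, 255], dp=[[0, 0, 0.02], [0, 0, 0.02], [0, 0, 0.02], [0, 0, 0.02], [0, 0, 0.0175], [0, 0, 0], [0, 0, 0], [0, 0, 0], [0, 0, 0], [0, 0, 0]], rotation=[[0, 0, 0], [0, 0, 0], [0, 0, 0], [0, 0, 0], [0, 0, 0], [0, 0, 0], [0, 0, 0], [0, 0, 0], [0, 0, 0], [0, 0, 0]], squeeze=50)

```text
clock: 3.85
position: [0.5897, -0.1179, 0.1538]
tool_rot: [-3.141, 0.001, -2.977]
force: [0.1, 1.1, 5.2]
grip_width: 0.0274
```

```bash
python3 st.py; python3 - <<'E'
from h import *
im=grab_frame("scene"); cv2.imwrite("pics/g1.png",cv2.resize(im[170:285,175:305],None,fx=5,fy=5,interpolation=cv2.INTER_CUBIC))
E
```

```text
{'clock': 3.85, 'position': [0.5897, -0.1179, 0.1538], 'tool_rot': [-3.1415, 0.0007, -2.9772], 'qpos': [0.0819, 0.574, 0.0244, 1.738, -0.018, 0.8291, 1.8497], 'force': [0.1383, 1.1096, 5.2022], 'grip_width': 0.0274}
```

View pics/g1.png

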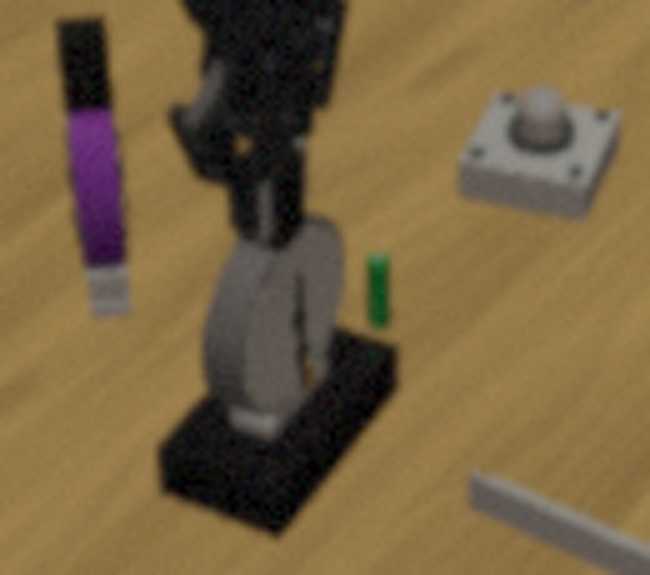

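The fingers are on the rubber grip, clear of the housing, with an opening of 27.4 mm. Next is the pull straight up.

move_arm(jaw=[255, 255, 255, 255, 255, 255, 255, 255, 255, 255], dp=[[0, 0, -0.005], [0, 0, -0.005], [0, 0, -0.005], [0, 0, -0.005], [0, 0, -0.01], [0, 0, -0.02], [0, 0, -0.03], [0, 0, -0.04], [0, 0, -0.04], [0, 0, -0.01]], rotation=[[0, 0, 0], [0, 0, 0], [0, 0, 0], [0, 0, 0], [0, 0, 0], [0, 0, 0], [0, 0, 0], [0, 0, 0], [0, 0, 0], [0, 0, 0]], squeeze=60)

```text
clock: 5.15
position: [0.5901, -0.1181, 0.2921]
tool_rot: [-3.141, 0.004, -2.977]
force: [0.2, 0.1, -3.7]
grip_width: 0.0271
```

```bash
python3 st.py .562 .171 .29 3.14159 0 2.38
```

```text
{'clock': 5.15, 'position': [0.5901, -0.1181, 0.2921], 'tool_rot': [-3.1406, 0.0036, -2.9774], 'qpos': [0.0723, 0.426, 0.038, 1.5961, -0.0175, 1.1161, 1.8495], 'force': [0.1848, 0.0665, -3.659], 'grip_width': 0.0271}
dp [-0.0243  0.3622  0.0023]
rot [2.000e-04 1.200e-03 2.947e-01]
```

move_arm(jaw=[255, 255, 255, 255, 255, 255, 255, 255, 255, 255], dp=[[-0.0027, 0.0362, 0], [-0.003, 0.045, 0], [-0.003, 0.045, 0], [-0.003, 0.045, 0], [-0.003, 0.045, 0], [-0.003, 0.045, 0], [-0.003, 0.045, 0], [-0.003, 0.036, 0], [-0.0006, 0.02, 0], [0, 0, 0]], rotation=[[0, 0, 0], [0, 0, 0], [0, 0, 0], [0, 0, 0], [0, 0, 0], [0, 0, 0], [0, 0, 0], [0, 0, 0], [0, 0, 0], [0, 0, 0]])

```text
clock: 6.4
position: [0.5609, 0.1716, 0.2889]
tool_rot: [-3.142, -0.001, -2.976]
force: [-0.8, -0.4, -3.1]
grip_width: 0.0273
```

move_arm(jaw=[255, 255, 255, 255, 255, 255, 255, 255, 255, 255], dp=[[0, 0, 0], [0, 0, 0], [0, 0, 0], [0, 0, 0], [0, 0, 0], [0, 0, 0], [0, 0, 0], [0, 0, 0], [0, 0, 0], [0, 0, 0]], rotation=[[0, 0, 0.04], [0, 0, 0.05], [0, 0, 0.05], [0, 0, 0.05], [0, 0, 0.05], [0, 0, 0.045], [0, 0, 0.03], [0, 0, 0], [0, 0, 0], [0, 0, 0]])

```text
clock: 7.65
position: [0.5613, 0.1708, 0.2893]
tool_rot: [-3.142, 0.0, 2.317]
force: [-0.2, 0.2, -3.4]
grip_width: 0.0273
```

```bash
python3 st.py .562 .171 .24; python3 - <<'E'
from h import *
im=grab_frame("scene"); cv2.imwrite("pics/s1.png",im); cv2.imwrite("pics/s1c.png",cv2.resize(im[80:220,220:340],None,fx=5,fy=5,interpolation=cv2.INTER_CUBIC)[:600])
cv2.imwrite("pics/t1.png",grab_frame("top"))
E
```

```text
{'clock': 7.65, 'position': [0.5613, 0.1708, 0.2893], 'tool_rot': [-3.1416, 0.0, 2.3173], 'qpos': [-0.513, 0.4081, 0.1628, 1.6418, -0.0723, 1.0975, 0.4161], 'force': [-0.1801, 0.2421, -3.3631], 'grip_width': 0.0273}
dp [-0.0004  0.0009  0.0616]
```

View pics/s1c.png

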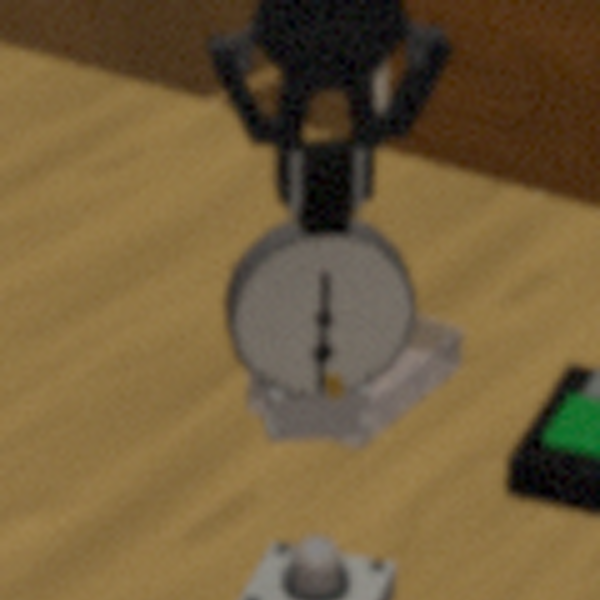

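The gauge is clear of the socket, with its dial facing the scene camera. In the crop the needle tip is at about (320,390), the brass mark at (334,384) to its right (+y), and the pivot at (324,318). Next I measure the mark's angle on the dial plane.

```bash
cat > dial.py <<'E'
from h import *
from scipy.spatial.transform import Rotation as Ro
def measure(N=6,save=None):
    fr=[grab_frame("scene") for _ in range(N)]; im=np.mean(fr,0)
    o=bot.observe(); R=Ro.from_euler("xyz",o["tool_rot"])*Ro.from_euler("x",np.pi)*Ro.from_euler("z",np.pi)
    # gauge axes: z = -tool z, x = -tool x ; foot 0.1438 below TCP
    X,Y,Z=R.as_matrix().T; foot=np.array(o["position"])-.1438*Z; dc=foot+.082*Z
    print("foot",foot.round(4),"X",X.round(3),"Y",Y.round(3))
    pc=proj("scene",[dc+.012*X])[0]; 
    yy,xx=np.mgrid[:384,:512]; uv=np.c_[xx.ravel(),yy.ravel()].astype(float)
    c,d=ray("scene",uv); P=c+d*(((dc+.012*X-c)@X)/(d@X))[:,None]
    y=((P-dc)@Y).reshape(384,512); z=((P-dc)@Z).reshape(384,512); r=np.hypot(y,z)
    b,g,rr=im[...,0],im[...,1],im[...,2]
    on=(r<.053); sat=rr-b
    w=np.where(on&(z<-.02)&(sat>35)&(r>.034)&(rr<1.9*g),sat-30,0); 
    print("mark px",int((w>0).sum()),"r",np.sum(w*r)/w.sum(),"uv",np.sum(w*xx)/w.sum(),np.sum(w*yy)/w.sum(),"angle",np.arctan2(np.sum(w*y),-np.sum(w*z)))
    gray=im.mean(2); base=np.median(gray[r<.04]); 
    dk=np.where((r<.045)&(sat<35)&(gray<base-25),base-gray,0)
    for nm,m in(("bob",(z<-.008)),("tail",(z>.006)&(r<.035)),("hub",(r<.008))):
        q=dk*m; print(nm,int((q>0).sum()),"yz mm",(1e3*np.sum(q*y)/q.sum()).round(2),(1e3*np.sum(q*z)/q.sum()).round(2))
    m=(r<.06)&on; print("face centre px pred",pc.round(1))
    if save: 
        u,v=pc.astype(int); cv2.imwrite(save,cv2.resize(im[v-45:v+45,u-45:u+45].clip(0,255).astype(np.uint8),None,fx=6,fy=6,interpolation=cv2.INTER_CUBIC))
if __name__=="__main__":
    import sys; measure(save=sys.argv[1])
E
python3 dial.py pics/d1.png; python3 st.py .563 .1715 .24
```

```text
foot [0.5612 0.1711 0.1455] X [ 0.679 -0.735  0.   ] Y [0.735 0.679 0.   ]
mark px 14 r 0.04702161983189541 uv 286.39729589183565 156.55278211128442 angle 0.1802199183414312
bob 25 yz mm 0.91 -25.91
tail 12 yz mm 0.71 16.71
hub 13 yz mm 1.06 -1.04
face centre px pred [284.1 142.7]
{'clock': 8.05, 'position': [0.5612, 0.1711, 0.2893], 'tool_rot': [3.1415, 0.0, 2.3165], 'qpos': [-0.5138, 0.4082, 0.163, 1.6417, -0.0724, 1.0975, 0.4148], 'force': [0.1565, -0.2937, -3.549], 'grip_width': 0.0276}
dp [-0.0012  0.0019  0.0617]
```

View pics/d1.png

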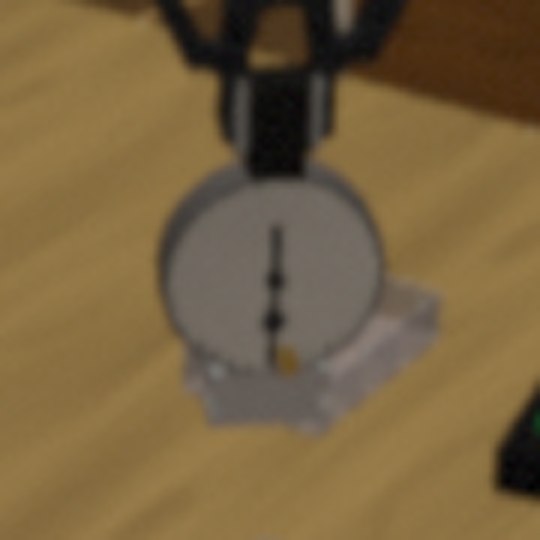

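Both the pivot and the needle read plumb, and the mark sits at about 0.17 rad. Lowering onto the stud upright first.

move_arm(jaw=[255, 255, 255, 255, 255, 255, 255, 255, 255, 255], dp=[[-0.0012, 0.0019, 0.02], [0, 0, 0.025], [0, 0, 0.025], [0, 0, 0.015], [0, 0, 0.006], [0, 0, 0.005], [0, 0, 0.005], [0, 0, 0.005], [0, 0, 0], [0, 0, 0]], rotation=[[0, 0, 0], [0, 0, 0], [0, 0, 0], [0, 0, 0], [0, 0, 0], [0, 0, 0], [0, 0, 0], [0, 0, 0], [0, 0, 0], [0, 0, 0]])

```text
clock: 9.3
position: [0.5632, 0.1715, 0.2048]
tool_rot: [3.141, 0.0, 2.316]
force: [0.3, 0.3, -0.7]
grip_width: 0.0275
```

```bash
python3 st.py .563 .1715 .2038; python3 dial.py pics/d2.png
```

```text
{'clock': 9.3, 'position': [0.5632, 0.1715, 0.2048], 'tool_rot': [3.141, 0.0002, 2.3163], 'qpos': [-0.5005, 0.4973, 0.1474, 1.7335, -0.0884, 0.9166, 0.4287], 'force': [0.2684, 0.3485, -0.7094], 'grip_width': 0.0275}
dp [ 0.0001 -0.0002  0.0013]
foot [0.5631 0.1716 0.0608] X [ 0.678 -0.735  0.   ] Y [0.735 0.678 0.   ]
mark px 14 r 0.04689617388877749 uv 285.9113355780023 180.64421997755332 angle 0.1779810542135905
bob 24 yz mm 0.71 -26.18
tail 12 yz mm 1.56 15.57
hub 13 yz mm 0.81 -0.22
face centre px pred [283.8 168.1]
```

View pics/d2.png

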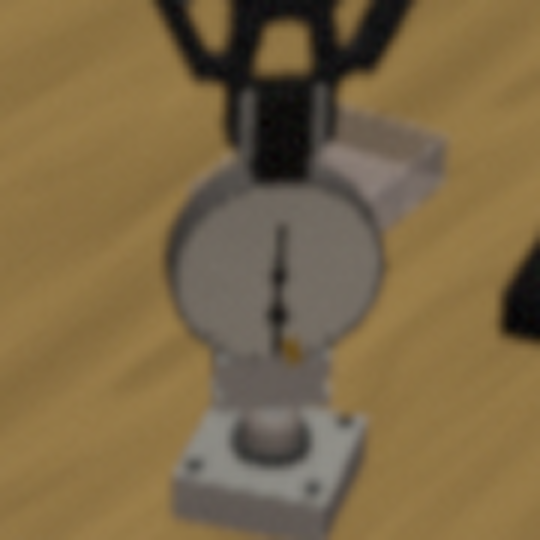

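The foot (crop columns 215–325) is centred over the dome (about 272), and the stud load is about 2.8 N. Now I'll rock it about the foot, pressing a little more.

move_arm(jaw=[255, 255, 255, 255, 255, 255, 255, 255, 255, 255], dp=[[0, 0, 0.0015], [0, 0.0051, 0.0011], [0, 0.0051, 0.0001], [0, 0.0051, 0.0001], [0, 0.0051, 0.0001], [0, 0.0051, 0.0001], [0, 0.0051, 0.0001], [0, 0, 0], [0, 0, 0], [0, 0, 0]], rotation=[[0, 0, 0], [0.009, 0, 0], [0.009, 0, 0], [0.009, 0, 0], [0.009, 0, 0], [0.009, 0, 0], [0.009, 0, 0], [0, 0, 0], [0, 0, 0], [0, 0, 0]])

```text
clock: 10.85
position: [0.5808, 0.1878, 0.2005]
tool_rot: [-2.973, 0.0, 2.316]
force: [0.0, -0.5, 1.4]
grip_width: 0.0273
```

move_arm(jaw=[255, 255, 255, 255, 255, 255, 255, 255], dp=[[0, 0, 0], [0, 0, 0], [0, 0, 0], [0, 0, 0], [0, 0, 0], [0, 0, 0], [0, 0, 0], [0, 0, 0]], rotation=[[0, 0, 0], [0, 0, 0], [0, 0, 0], [0, 0, 0], [0, 0, 0], [0, 0, 0], [0, 0, 0], [0, 0, 0]])

```text
clock: 11.85
position: [0.5809, 0.1879, 0.2003]
tool_rot: [-2.972, 0.0, 2.316]
force: [0.8, 0.3, 1.3]
grip_width: 0.0274
```

```bash
python3 st.py; python3 dial.py pics/d3.png
```

```text
{'clock': 11.85, 'position': [0.5809, 0.1879, 0.2003], 'tool_rot': [-2.9719, 0.0, 2.3163], 'qpos': [-0.5482, 0.6233, 0.1742, 1.5388, -0.0481, 1.1473, 0.3706], 'force': [0.8191, 0.3255, 1.3004], 'grip_width': 0.0274}
foot [0.563  0.1716 0.0586] X [ 0.678 -0.735 -0.   ] Y [ 0.724  0.669 -0.169]
mark px 8 r 0.048518611308226815 uv 288.2247191011236 182.2808988764045 angle 0.20678242429360846
bob 21 yz mm 5.16 -24.66
tail 13 yz mm -2.16 15.04
hub 14 yz mm 1.06 -0.53
face centre px pred [288.3 168.8]
```

View pics/d3.png

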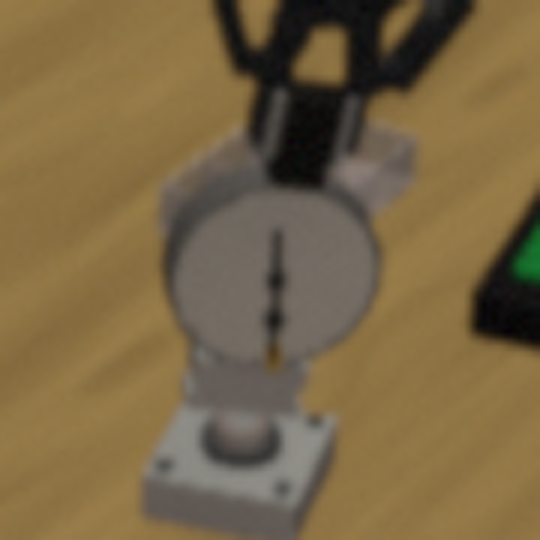

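The needle now lies over the middle of the mark: crop column about 274, against the mark's 265–285. Stud load is about 4.8 N and the foot is 59 mm above the bench. Handing in.

```bash
python3 -c "
from workcell import workorder
print(workorder.job_done())"; python3 st.py
```

```text
the job is handed in; nothing more can be done
None
the job is handed in; nothing more can be done
```

I pulled the gauge straight up out of its socket and stood its foot on the stud. Then I rocked it 0.17 rad about the foot until the needle settled over the brass mark. I handed the job in at about 12.2 s, still gripping the gauge; no verdict was reported.

These are the last checks before handing in:

| Check | Reading | Needed |
|---|---|---|
| Grip opening (60 N squeeze set) | 27.4 mm, on the 28 mm grip | still held |
| Load on the stud | about 4.8 N, from the wrist force change | over 1 N |
| Foot height above the bench | about 59 mm | over 45 mm |
| Foot centre to stud in plan | within about 4 mm, limited by how well I located the stud | under 22 mm |
| Needle tip to mark | estimated within about 2 mm | under 4.5 mm |

- **Mark angle:** the readings did not fully agree. With the gauge upright I got 0.16–0.18 rad. At the end the script read 0.21, but the needle was hiding part of the mark, leaving only 8 pixels, so I relied on the view of the needle centred on the mark. The needle itself read 0.17–0.18 rad.
- **Needle at rest:** I let it settle for over a second but did not measure its speed.
- **Other things on the bench:** I moved over or around them and did not measure them again at the end.

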